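# Lock the file carousel and hold the key turned

### The arm

A 6-joint arm with a two-finger parallel gripper is mounted at the origin on the work surface. World frame = base frame: x ahead of the robot, y to its left, z up, the work surface at z = 0. Lengths are in mm, angles in rad, forces in N, time in s.
With the tool pointing down it reaches from about 200 to 875 mm from the base axis. Payload 3.4 kg.
Tool frame: the origin (TCP) lies at the very end of the fingers, on their centre line; the grasp point (between the pads) lies 19 mm behind it; z points along the fingers, y is the line along which they close (so a half turn about z gives the same grasp; the last joint's range is limited). The gripper opens to 94 mm and grips with 3 to 60 N. Pads are 16 mm wide; open, the fingers measure 119 mm over their backs; the gripper's body (75 mm by 177 mm) begins 78 mm behind the grasp point.
Start: joints at [1.119, 0.276, 1.505, -0, 1.361, -0.121], TCP at [186.778, 543.856, 205.493] pointing down, gripper open.
Joint ranges: [-2.89, 2.89], [-0.75, 2.08], [0.22, 2.7], [-1.18, 4.32], [0.11, 2.71], [-2.7, 2.7]. Speed limits (rad/s): [2.57, 2.57, 3.14, 3.14, 3.14, 3.14].

### API

Orientations are given as a unit quaternion [x, y, z, w].
In Python, from cell import * gives the robot as it stands.
- The arm moves only by the tool play_rows, never from a script. Its argument "targets" is a list of rows, each an object of numbers: "grip": the opening, from 0 (shut) to 1 (fully open); "tx", "ty", "tz": the shift along the tool's x, y, z in cm; "turn": the turn about the tool's z in degrees. A call has 1 to 8 rows; each row shifts and turns the commanded pose from where the row before left it, along the tool's axes as they then stand; what a row does not reach is not made up. A row lasts 1/8 s, in which the tool goes at most 62.5 mm and 10.7 degrees, less where a joint would pass 70% of its speed; a pose out of reach is approached as far as the arm can. A call with a gripper value outside its range is refused whole. The fingers move at their own pace and stop on an object; "newtons" is the grip in N (left out, the last holds). Time passes only in rows, so rows that do not move let the fingers close. It gives the time, the measured TCP pose, the force, the opening and the grip force at its end, in the units of the state.
- get_obs(): the state, without advancing time (a new reading comes with each control period).
- snapshot(name): name is "side" or "top"; returns a dict with "img" (384x512x3 uint8, red, green, blue), "range_z" (384x512 float32, mm along the optical axis (not along the pixel's ray), 0 where there is no reading), "camera_matrix" (3x3 intrinsics, pixels), "k1" (the pictures are not rectified: a ray, as slopes to the right and down, at radius r is drawn at 1 + k1 r^2 times it, then the intrinsics apply), "R" (3x3) and "t" (3): a world point X has camera coordinates R X + t. Camera axes: x right, y down, z forward; pixel columns grow to the right and rows downward; lengths in mm; the calibration is good to about 2 mm. A picture is of the moment at which its call begins.
- job_done(): hands the job in; it is judged then, once.
Trained networks look in the newest picture that a camera, given by its name, has taken for a name from the list of things; names that differ only in an ending like _2 or _b are one class to them, and where a whole thing is asked for, a point or a joint stands for the part that bears it (a point fixed in the world has none). Each returns a list of dicts, best first, with "score" (0 to 1); they miss things now and then, are a little off and sometimes report something else, mostly with a low value. They report only what shows in the picture. A call takes as long as a camera call. They do not tell look-alikes from the thing itself.
- outline_of(query, camera): "pixels" (384x512 bool, what is visible of it) and "extent" ([left, top, width, height] in pixels, round what is visible of it).
The state is a dict: "clock": time; "joint_positions": joint angles; "joint_vel": joint speeds; "effort": joint torques, N m; "ee_pos": TCP position; "tcp_rot": TCP orientation; "wrist_force": force on the tool from outside, world axes, zero at the start; "moment": the same for the moment, N m; "opening": opening from 0.0 (shut) to 1.0 (fully open); "gripper_force": force on a finger pad.
Only numpy, scipy, OpenCV 4.12 (cv2) and the standard library are available. Lean on these libraries where they do the work, as an engineer would, in place of code of your own. Each camera call takes 0.05 s, during which the arm holds its last target. There are 200 camera calls.

### The job

Swing the file carousel anticlockwise by its black post until it comes to its stop. Then take the red-bowed key, ease it down past the stiff pins of the carousel's brass lock until its collar is fully home on the lock's face, turn it a quarter turn clockwise to the stop, and finish while still gripping the key and holding it turned: the lock springs back if you let go. Leave the blue key, the tape roll and the stamp alone.

Things in the scene. Friction and masses are not known exactly. Their poses are not given: they have to be found in the camera images.
- carousel_axis (a point): Point on the tabletop under the drum's axis. The carousel is one fixed assembly: a white four-compartment drum (236 mm across, rim 57 mm and hub 65 mm above the table, packs in it lower) and, 175 mm from the drum axis towards this point's -y, a square lock housing. z up; yaw is that of the assembly.
- carousel_drum (a joint): Turn of the drum about its vertical axis in rad; grows anticlockwise seen from above. The hard stop is at 2.00; starts between 0.1 and 1.0. It stays where it is left; dry friction takes about 1.5 N at the post.
- post_grip (a point): Centre of the black upright round post that turns the drum: 16 mm in diameter, 92 mm from the drum axis, 80 mm above the table, free to grip from 17 mm below to 17 mm above this point. A grey foot 22 mm across begins 21 mm below this point. It moves on a circle about the drum axis.
- lock_mouth (a point): Centre of the keyway in the lock's 60 x 60 mm brass top face, 70 mm above the table. Slot 8.4 mm wide along this point's x, 22 mm long along its y, chamfered 3 mm; the key goes straight down. The top 16 mm is fixed: only a key fully home can turn. 22 to 27 mm down, two stiff spring pins resist with up to about 15 N; a steady push, or push and a little rocking, gets past them.
- lock_plug (a joint): Turn of the lock's plug, rad, growing clockwise seen from above: 0 at rest, in line with the slot; stop at 1.48 (a quarter turn). A spring of 0.05 to 0.12 N m turns it back when let go. The key has about 0.09 rad of play in the plug, so it must turn that much further. A red tongue under the housing turns with it.
- key_red_grip (a point): Centre of the key's red bow: 14 mm thick along this point's x, 36 mm wide along y, 40 mm tall (z up). Collar below it 22 mm across, underside 26 mm below this point. Shaft 7 mm; double bit 20 mm along y, 6.5 mm along x, tapered foot 60 mm below this point. Symmetric by a half turn about z. About 60 g. Fully home, this point is 26 mm above the lock face.
- stand_red_hole0 (a point): Mouth of the socket in the fixed wooden stand (50 x 50 x 46 mm) that holds the red key upright at the start; 34 mm of the key is in it, so lift it 40 mm or more.
- key_blue_grip (a point): Centre of the blue bow of an otherwise identical key in a like stand; to be left alone.
- tape_center (a point): Centre of a roll of amber packing tape, 96 mm across and 45 mm tall; a bystander.
- stamp_center (a point): Centre of a dark wooden hand stamp, 38 mm across and 66 mm tall; a bystander.
Mind the look-alikes: they are no part of the job. What is meant by the part that bears key_red_grip is not white, and is the smaller of those in its own colour.

How it is judged:
By the outcome, as a careful person would: the job done as asked, in the order asked, and still so for the second after the job is handed in, while the arm keeps its last pose, push and grip.
It also fails if it takes over 62 s, if anything falls off the work surface, if the arm or the gripper's body presses on something with over 40 N, if the wrist force passes 120 N, or if a joint passes its speed limit or range.

## Working session

There is one attempt and no reset: what is moved stays moved. The work goes in short steps, Python scripts to look and compute and a tool call to move; the robot and the scene stay as the last step left them, time stands still between calls to the robot, and variables do not carry over. Pictures are saved under pics/ and viewed, at most 10 in all, crops included, and the job is handed in when it is done.

Besides the shell and the picture viewer there is one more tool, called after ">>>" as name(argument=value, ...) on one line, values as JSON. play_rows: Moves the arm, as the interface text tells. Its arguments: {"type":"object","properties":{"targets":{"type":"array","items":{"type":"object","properties":{"grip":{"type":"number"},"tx":{"type":"number"},"ty":{"type":"number"},"tz":{"type":"number"},"turn":{"type":"number"}}}},"newtons":{"type":"number"}},"required":["targets"]}

```bash
mkdir -p pics; ls; python3 - <<'E'
from cell import *
import cv2,numpy as np
o=get_obs();print({k:np.round(v,3) for k,v in o.items()})
for n in("side","top"):
    s=snapshot(n);cv2.imwrite(f"pics/{n}0.png",s["img"][...,::-1]);print(n,s["camera_matrix"],s["k1"],s["R"],s["t"])
    np.savez(f"{n}0.npz",**s)
E
```

```text
pics
{'clock': np.float64(0.0), 'joint_positions': array([ 1.119,  0.277,  1.506, -0.   ,  1.361, -0.121]), 'joint_vel': array([-0.001,  0.002,  0.   ,  0.   , -0.   , -0.001]), 'effort': array([ 2.0000e-03, -4.0459e+01, -2.3724e+01,  7.0000e-02,  3.4000e-02,
       -0.0000e+00]), 'ee_pos': array([186.512, 543.302, 204.621]), 'tcp_rot': array([ 0.165,  0.986, -0.001, -0.   ]), 'wrist_force': array([ 0.914, -0.772, -0.12 ]), 'moment': array([-0.036, -0.024,  0.036]), 'gripper_force': np.float64(0.0), 'opening': np.float64(1.001)}
side [[382.2770308    0.         262.45970942]
 [  0.         382.2770308  183.5527392 ]
 [  0.           0.           1.        ]] 0.027238598715561516 [[ 0.98578324 -0.16791274 -0.00605982]
 [-0.12669631 -0.71915335 -0.68320312]
 [ 0.11036056  0.67425794 -0.73020325]] [-547.68891822  103.1735349   911.38901706]
top [[432.97192951   0.         261.16641201]
 [  0.         432.97192951 190.0414572 ]
 [  0.           0.           1.        ]] -0.12686979939199222 [[-7.01007436e-03 -9.99975182e-01 -7.03590878e-04]
 [-9.94921543e-01  7.04529402e-03 -1.00406606e-01]
 [ 1.00409071e-01 -3.84005344e-06 -9.94946239e-01]] [-28.52561873 556.26285919 975.07443698]
```

View pics/side0.png

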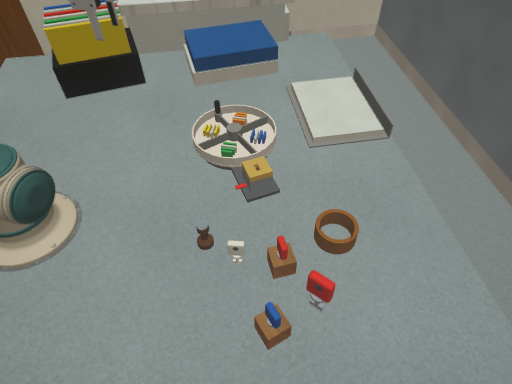

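View pics/top0.png

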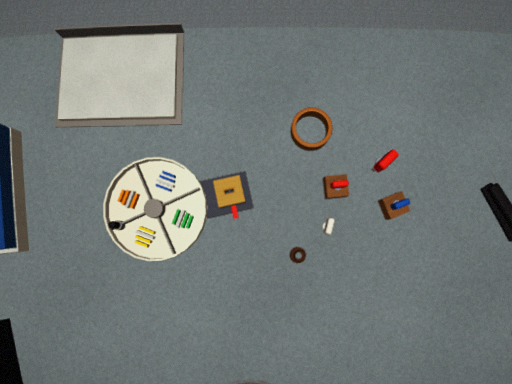

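```bash
cat > h.py <<'E'
from cell import *
import cv2,numpy as np
def rays(s,uv):
    K=s["camera_matrix"];k=s["k1"];uv=np.atleast_2d(uv).astype(float)
    d=(uv-[K[0,2],K[1,2]])/[K[0,0],K[1,1]];r=d.copy()
    for _ in range(20): r=d/(1+k*(r**2).sum(1,keepdims=True))
    return np.c_[r,np.ones(len(r))]
def deproj(s,uv,z):
    return (rays(s,uv)*np.reshape(z,(-1,1))-s["t"])@s["R"]
def atz(s,uv,h):
    d=rays(s,uv)@s["R"];c=-s["R"].T@s["t"]
    return c+d*((h-c[2])/d[:,2:])
def cloud(s,m):
    v,u=np.nonzero(m&(s["range_z"]>0));return deproj(s,np.c_[u,v],s["range_z"][v,u]),np.c_[u,v]
def proj(s,X):
    p=np.atleast_2d(X)@s["R"].T+s["t"];q=p[:,:2]/p[:,2:];q=q*(1+s["k1"]*(q**2).sum(1,keepdims=True))
    K=s["camera_matrix"];return q*[K[0,0],K[1,1]]+[K[0,2],K[1,2]]
E
python3 - <<'E'
from h import *
for n in("side","top"):
    s=snapshot(n)
    for q in("key_red_grip","key_blue_grip","post_grip","lock_plug","carousel_drum","lock_mouth","stand_red_hole0","tape_center","stamp_center"):
        for r in outline_of(q,n)[:4]:
            P,_=cloud(s,r["pixels"])
            print(n,q,round(r["score"],2),r["extent"],len(P),np.round(np.median(P,0)) if len(P) else "",np.round(np.percentile(P[:,2],[2,98])) if len(P) else "")
E
```

```text
side key_red_grip 0.95 [302.4, 270.5, 37.2, 38.1] 804 [ 608. -314.   90.] [  0. 115.]
side key_red_grip 0.61 [189.9, 100.1, 86.3, 68.4] 4115 [505. 200.  43.] [29. 66.]
side key_red_grip 0.52 [226.3, 241.0, 19.0, 26.8] 358 [ 468. -187.   60.] [-0. 82.]
side key_red_grip 0.46 [276.8, 234.1, 8.2, 25.1] 201 [ 558. -212.   87.] [51. 94.]
side key_blue_grip 0.73 [268.3, 304.9, 13.0, 26.3] 286 [ 514. -349.   87.] [50. 94.]
side key_blue_grip 0.67 [270.1, 242.9, 27.8, 39.7] 682 [ 555. -224.   45.] [ 1. 49.]
side post_grip 0.83 [189.5, 104.7, 83.9, 60.1] 4152 [506. 202.  44.] [29. 67.]
side post_grip 0.45 [235.5, 188.1, 11.5, -1.2] 44 [505.  29.  19.] [16. 22.]
side lock_plug 0.57 [200.2, 227.7, 15.4, 24.6] 280 [ 404. -126.   19.] [ 1. 64.]
side lock_plug 0.43 [233.9, 172.2, 23.7, 17.4] 65 [505.  30.  19.] [ 0. 50.]
side carousel_drum 0.67 [192.5, 98.8, 84.2, 69.0] 4207 [506. 201.  43.] [28. 67.]
side lock_mouth 0.79 [192.5, 99.2, 84.3, 102.6] 5591 [521. 169.  42.] [ 8. 72.]
side lock_mouth 0.49 [191.2, 101.2, 84.9, 65.1] 4209 [506. 201.  43.] [28. 67.]
side lock_mouth 0.31 [317.0, 207.1, 44.
[... 921 characters left out ...]
 150 [ 560. -202.   90.] [46. 95.]
top lock_mouth 0.73 [106.7, 158.4, 149.3, 105.8] 10110 [522. 193.  33.] [11. 72.]
top stand_red_hole0 0.88 [324.3, 172.4, 24.3, 27.1] 425 [ 556. -199.   46.] [ 1. 50.]
top stand_red_hole0 0.45 [332.2, 179.5, 14.6, 10.5] 110 [ 559. -202.   91.] [53. 95.]
top tape_center 0.73 [321.7, 173.2, 28.3, 26.1] 459 [ 555. -197.   46.] [ 0. 68.]
top tape_center 0.71 [289.2, 108.4, 44.7, 47.5] 832 [ 701. -149.   43.] [-1. 49.]
top tape_center 0.18 [328.4, 179.5, 18.8, 12.5] 127 [ 560. -200.   91.] [53. 95.]
top stamp_center 0.69 [290.9, 244.9, 16.1, 19.6] 150 [ 410. -112.   19.] [12. 65.]
top stamp_center 0.19 [324.0, 176.0, 27.0, 23.8] 389 [ 556. -196.   46.] [17. 50.]
```

Candidates for the red key, in side pixels: the red bow in the wooden stand at (281,248), the free-standing larger red one at (320,287), and a small white one at (236,247). The one in the stand is red and smaller than the free-standing one (tops at 94 mm and 115 mm), so it fits. I'll confirm that in a crop and measure more finely.

```bash
python3 - <<'E'
from h import *
S={n:dict(np.load(f"{n}0.npz")) for n in("side","top")}
a=cv2.resize(S["side"]["img"][205:345,190:380],None,fx=4,fy=4,interpolation=3)
cv2.imwrite("pics/crop1.png",a[...,::-1])
b=cv2.resize(S["top"]["img"][150:270,95:260],None,fx=4.5,fy=4.5,interpolation=3)
cv2.imwrite("pics/crop2.png",b[...,::-1])
def box(P,t): print(t,len(P),"z",np.round(np.percentile(P[:,2],[5,50,95]),1),[np.round(x,1) for x in cv2.minAreaRect(P[:,:2].astype(np.float32))])
for n,s in S.items():
    hsv=cv2.cvtColor(s["img"],cv2.COLOR_RGB2HSV);H,Sa,V=[hsv[...,i].astype(int) for i in range(3)]
    P,uv=cloud(s,np.ones(H.shape,bool)); h,sa,v=[c[uv[:,1],uv[:,0]] for c in(H,Sa,V)]
    red=((h<6)|(h>174))&(sa>150)
    near=lambda x,y,r:np.hypot(P[:,0]-x,P[:,1]-y)<r
    m=red&near(558,-205,40)&(P[:,2]>86);box(P[m],n+" red top")
    m=(h>105)&(h<125)&(sa>150)&near(515,-342,40)&(P[:,2]>86);box(P[m],n+" blue top")
    m=near(558,-203,45)&(abs(P[:,2]-46)<4)&~red;box(P[m],n+" stand")
    m=near(535,45,60)&(abs(P[:,2]-70)<5)&(h>10)&(h<30)&(sa>100);box(P[m],n+" lockface");c=np.array(cv2.minAreaRect(P[m][:,:2].astype(np.float32))[0])
    m=near(*c,20)&(v<90);print(n,"slot uv",uv[m].mean(0) if m.any() else None);
    if m.sum()>5:
        Q=atz(s,uv[m],70);print(np.round(Q.mean(0),1),[np.round(x,1) for x in cv2.minAreaRect(Q[:,:2].astype(np.float32))])
    m=near(500,215,140)&(P[:,2]>72);box(P[m],n+" post")
    print(" med",np.round(np.median(P[m],0),1))
    m=near(500,205,140)&(P[:,2]>50)&(P[:,2]<62);
    Q=P[m];
    # circle fit to rim
    for _ in range(4):
        A=np.c_[2*Q[:,:2],np.ones(len(Q))];x=np.linalg.lstsq(A,(Q[:,:2]**2).sum(1),rcond=None)[0]
        r=np.sqrt(x[2]+x[0]**2+x[1]**2);e=np.hypot(*(Q[:,:2]-x[:2]).T)-r;Q=Q[abs(e)<max(6,e.std()*1.5)]
    print(" rim",np.round(x[:2],1),round(r,1),len(Q))
    m=near(505,205,30)&(P[:,2]>61)&(P[:,2]<70);box(P[m],n+" hub")
E
```

```text
side red top 102 z [87.8 91.9 94.1] [array([ 560.9, -207.4]), array([13.3, 34.5]), np.float64(5.4)]
side blue top 134 z [89.1 92.3 94.4] [array([ 515.8, -344.6]), array([11.7, 33.6]), np.float64(20.9)]
side stand 375 z [44.1 46.6 48.7] [array([ 560.7, -206.1]), array([50.6, 50.5]), np.float64(3.8)]
side lockface 435 z [66.7 70.3 72.3] [array([547.7,  38.8]), array([59.9, 62.9]), np.float64(12.2)]
side slot uv [256.66666667 168.33333333]
side post 52 z [74.7 90.2 98. ] [array([472.8, 293.9]), array([14.5, 17.6]), np.float64(15.3)]
 med [473.  289.8  90.2]
 rim [511.4 207.4] 106.8 689
side hub 131 z [62.6 65.2 67.1] [array([509.9, 208.5]), array([42.3, 41. ]), np.float64(63.7)]
top red top 102 z [88.2 91.4 94.2] [array([ 562.6, -204.8]), array([14.4, 36.2]), np.float64(4.7)]
top blue top 88 z [88.5 91.7 95.4] [array([ 518.6, -340.5]), array([12.7, 33.7]), np.float64(21.2)]
top stand 332 z [43.6 46.2 49.1] [array([ 562.7, -204.4]), array([50.5, 51.1]), np.float64(5.5)]
top lockface 694 z [67.7 70.5 73.3] [array([550. ,  39.4]), array([60.5, 60.2]), np.float64(12.0)]
top slot uv [228.57142857 190.66666667]
[550.9  39.9  70. ] [array([550.9,  40. ]), array([ 5.3, 16.5]), np.float64(11.0)]
top post 73 z [75.2 95.8 99.2] [array([476.3, 293.6]), array([15.7, 14.8]), np.float64(6.9)]
 med [475.3 291.9  95.8]
 rim [513.5 211.6] 104.1 986
top hub 273 z [62.8 65.9 68.7] [array([513.7, 209.8]), array([40.2, 41.6]), np.float64(49.7)]
```

View pics/crop1.png

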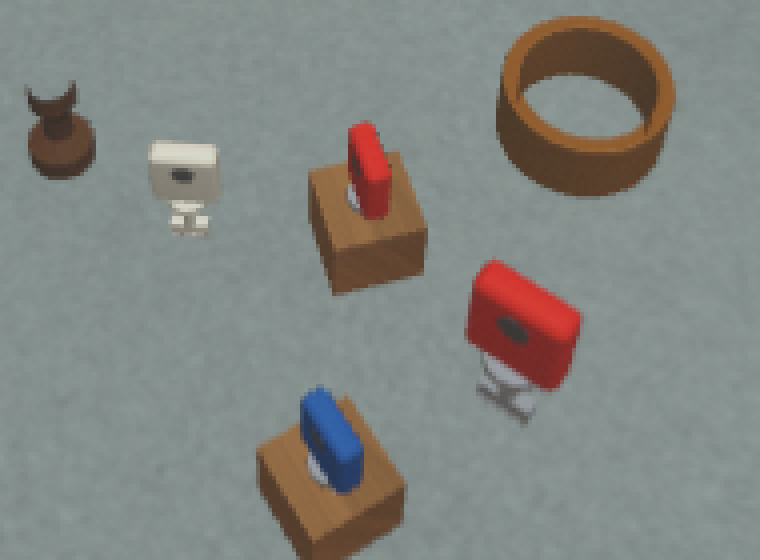

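View pics/crop2.png

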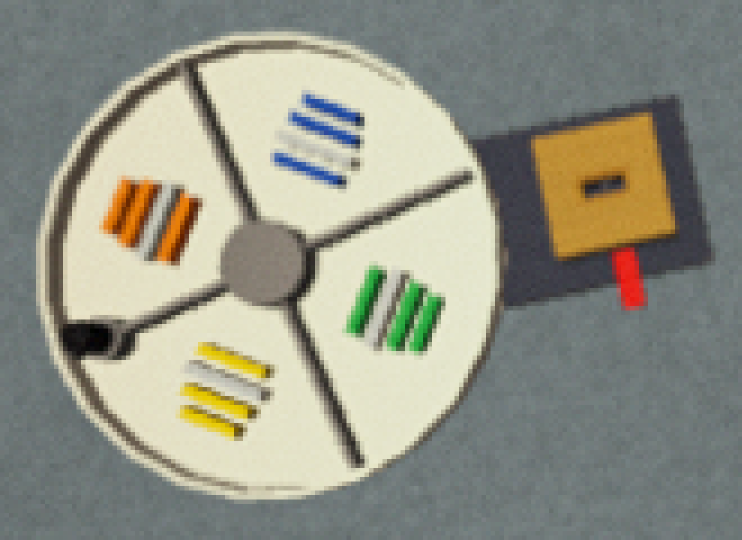

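The crop confirms it: the red key in the stand, at crop (370,170), is the target. The larger red one at (525,325) lies outside any stand, and the white one doesn't fit. The black post is at top px (113,225), and the lock slot at (229,190) is yawed about 12°. I'll go to the post at about (474.5, 293.3).

>>> play_rows(targets=[{"tx": -4.42, "ty": -1.78, "grip": 1}, {"tx": -4.42, "ty": -1.78}, {"tx": -4.42, "ty": -1.78}, {"tx": -4.42, "ty": -1.78}, {"tx": -4.42, "ty": -1.78}, {"tx": -4.42, "ty": -1.78}, {"tx": -4.42, "ty": -1.78}, {"tx": -4.42, "ty": -1.78}], newtons=12)

```text
validation failed for argument at $.ta...
```

```bash
cat >> h.py <<'E'
from scipy.spatial.transform import Rotation as Rn
def delta(x,y,z,o=None):
    o=o or get_obs();R=Rn.from_quat(o["tcp_rot"]).as_matrix()
    return np.round(R.T@(np.array([x,y,z])-o["ee_pos"])/10,2)
def st():
    o=get_obs();R=Rn.from_quat(o["tcp_rot"]).as_matrix()
    print("t",round(o["clock"],2),"p",np.round(o["ee_pos"],1),"yawY",round(np.degrees(np.arctan2(R[1,1],R[0,1])),1),"F",np.round(o["wrist_force"],1),"M",np.round(o["moment"],2),"open",round(o["opening"]*94,1),"gf",round(float(o["gripper_force"]),1),"tilt",np.round(R[:2,2],3))
E
python3 -c "
from h import *
st();print(delta(474.5,293.3,68))"
```

```text
t 1.1 p [186.8 543.9 205.5] yawY 71.0 F [-0.   0.6 -0.3] M [-0.01 -0.01  0.02] open 94.0 gf 0.0 tilt [0. 0.]
[-35.35 -14.35  13.75]
```

>>> play_rows(targets=[{"tx": -4.42, "ty": -1.79, "tz": 0, "turn": 0, "grip": 1}, {"tx": -4.42, "ty": -1.79, "tz": 0, "turn": 0, "grip": 1}, {"tx": -4.42, "ty": -1.79, "tz": 0, "turn": 0, "grip": 1}, {"tx": -4.42, "ty": -1.79, "tz": 0, "turn": 0, "grip": 1}, {"tx": -4.42, "ty": -1.79, "tz": 0, "turn": 0, "grip": 1}, {"tx": -4.42, "ty": -1.79, "tz": 0, "turn": 0, "grip": 1}, {"tx": -4.42, "ty": -1.79, "tz": 0, "turn": 0, "grip": 1}, {"tx": -4.42, "ty": -1.79, "tz": 0, "turn": 0, "grip": 1}], newtons=12)

```text
clock: 2.1
ee_pos: [475.9, 292.5, 205.6]
tcp_rot: [0.165, 0.986, 0.0, 0.0]
wrist_force: [0.7, 0.4, -0.4]
opening: 0.998
gripper_force: 0.0
```

```bash
python3 -c "
from h import *
st();print(delta(474.5,293.3,68))"
```

```text
t 2.1 p [475.9 292.5 205.6] yawY 71.0 F [ 0.7  0.4 -0.4] M [ 0.01 -0.02 -0.02] open 93.8 gf 0.0 tilt [0.001 0.   ]
[ 0.16  0.02 13.76]
```

Next I descend and close on the post.

>>> play_rows(targets=[{"tx": 0.1, "ty": 0, "tz": 4.5, "turn": 0, "grip": 1}, {"tx": 0, "ty": 0, "tz": 4.5, "turn": 0, "grip": 0.6}, {"tx": 0, "ty": 0, "tz": 4.7, "turn": 0, "grip": 0.4}, {"tx": 0, "ty": 0, "tz": 0, "turn": 0, "grip": 0}, {"tx": 0, "ty": 0, "tz": 0, "turn": 0, "grip": 0}, {"tx": 0, "ty": 0, "tz": 0, "turn": 0, "grip": 0}, {"tx": 0, "ty": 0, "tz": 0, "turn": 0, "grip": 0}, {"tx": 0, "ty": 0, "tz": 0, "turn": 0, "grip": 0}], newtons=12)

```text
clock: 3.1
ee_pos: [474.2, 294.2, 69.4]
tcp_rot: [0.165, 0.986, 0.001, 0.001]
wrist_force: [-0.2, -0.3, -0.1]
opening: 0.289
gripper_force: 0.0
```

```bash
python3 -c "
from h import *
st()
c=np.array([511.8,209.2]);p=get_obs()['ee_pos'][:2]
R=Rn.from_quat(get_obs()['tcp_rot']).as_matrix()
d=p-c;a0=np.arctan2(d[1],d[0]);print(np.hypot(*d),np.degrees(a0))
q=p.copy();prev=0
for k in range(1,17):
    a=np.radians(7*k);n=c+np.array([[np.cos(a),-np.sin(a)],[np.sin(a),np.cos(a)]])@d
    print(7*k,np.round(n),np.round(R[:2,:2].T@(n-q)/10,2));q=n"
```

```text
t 3.1 p [474.2 294.2  69.4] yawY 71.1 F [-0.2 -0.3 -0.1] M [-0.03  0.01 -0.06] open 27.2 gf 0.0 tilt [0.002 0.001]
92.94510989099038 113.87883695602233
7 [464. 289.] [ 0.78 -0.82]
14 [455. 283.] [ 0.68 -0.91]
21 [446. 275.] [ 0.56 -0.99]
28 [439. 267.] [ 0.44 -1.05]
35 [432. 257.] [ 0.31 -1.09]
42 [427. 247.] [ 0.17 -1.12]
49 [423. 237.] [ 0.03 -1.13]
56 [420. 226.] [-0.11 -1.13]
63 [419. 214.] [-0.24 -1.11]
70 [419. 203.] [-0.38 -1.07]
77 [421. 192.] [-0.5  -1.02]
84 [423. 181.] [-0.62 -0.95]
91 [427. 170.] [-0.73 -0.87]
98 [433. 160.] [-0.83 -0.77]
105 [439. 151.] [-0.92 -0.66]
112 [447. 142.] [-1.   -0.54]
```

>>> play_rows(targets=[{"tx": 0, "ty": 0, "tz": 0, "turn": 0, "grip": 0}, {"tx": 0, "ty": 0, "tz": 0, "turn": 0, "grip": 0}, {"tx": 0, "ty": 0, "tz": 0, "turn": 0, "grip": 0}, {"tx": 0.78, "ty": -0.82, "tz": 0, "turn": 0, "grip": 0}, {"tx": 0.68, "ty": -0.91, "tz": 0, "turn": 0, "grip": 0}, {"tx": 0.56, "ty": -0.99, "tz": 0, "turn": 0, "grip": 0}, {"tx": 0.44, "ty": -1.05, "tz": 0, "turn": 0, "grip": 0}, {"tx": 0.31, "ty": -1.09, "tz": 0, "turn": 0, "grip": 0}], newtons=12)

```text
clock: 4.1
ee_pos: [431.1, 257.9, 68.8]
tcp_rot: [0.165, 0.986, 0.001, -0.0]
wrist_force: [-1.2, 4.6, 3.3]
opening: 0.168
gripper_force: 12.0
```

```bash
python3 -c "
from h import *
st()"
```

```text
t 4.1 p [431.1 257.9  68.8] yawY 71.1 F [-1.2  4.6  3.3] M [0.8  0.18 0.1 ] open 15.8 gf 12.0 tilt [-0.     0.002]
```

>>> play_rows(targets=[{"tx": 0.17, "ty": -1.12, "tz": 0, "turn": 0, "grip": 0}, {"tx": 0.03, "ty": -1.13, "tz": 0, "turn": 0, "grip": 0}, {"tx": -0.11, "ty": -1.13, "tz": 0, "turn": 0, "grip": 0}, {"tx": -0.1, "ty": -0.56, "tz": 0, "turn": 0, "grip": 0}, {"tx": -0.14, "ty": -0.55, "tz": 0, "turn": 0, "grip": 0}])

```text
clock: 4.72
ee_pos: [419.2, 213.6, 68.7]
tcp_rot: [0.165, 0.986, 0.0, 0.001]
wrist_force: [-0.6, 3.1, 5.1]
opening: 0.164
gripper_force: 12.0
```

```bash
python3 -c "
from h import *
st()"
```

```text
t 4.72 p [419.2 213.6  68.7] yawY 71.0 F [-0.6  3.1  5.1] M [ 0.51 -0.01  0.11] open 15.4 gf 12.0 tilt [0.001 0.   ]
```

>>> play_rows(targets=[{"tx": -0.17, "ty": -0.54, "tz": 0, "turn": 0, "grip": 0}, {"tx": -0.21, "ty": -0.53, "tz": 0, "turn": 0, "grip": 0}, {"tx": -0.24, "ty": -0.52, "tz": 0, "turn": 0, "grip": 0}, {"tx": -0.26, "ty": -0.5, "tz": 0, "turn": 0, "grip": 0}])

```text
clock: 5.22
ee_pos: [418.8, 198.7, 68.6]
tcp_rot: [0.168, 0.986, 0.008, -0.003]
wrist_force: [-8.0, 28.4, 4.9]
opening: 0.206
gripper_force: 12.0
```

```bash
python3 -c "
from h import *
st()"
```

```text
t 5.22 p [418.8 198.7  68.6] yawY 70.6 F [-8.  28.4  4.9] M [5.07 1.28 0.24] open 19.3 gf 12.0 tilt [-0.003  0.016]
```

>>> play_rows(targets=[{"tx": 0.1, "ty": 0.25, "tz": 0, "turn": 0, "grip": 0}, {"tx": 0, "ty": 0, "tz": 0, "turn": 0, "grip": 0.3}, {"tx": 0, "ty": 0, "tz": 0, "turn": 0, "grip": 0.5}, {"tx": 0, "ty": 0.3, "tz": 0, "turn": 0, "grip": 0.6}, {"tx": 0, "ty": 0, "tz": 0, "turn": 0, "grip": 0.6}, {"tx": 0, "ty": 0, "tz": -4, "turn": 0, "grip": 0.6}, {"tx": 0, "ty": 0, "tz": -6, "turn": 0, "grip": 1}, {"tx": 0, "ty": 0, "tz": -4, "turn": 0, "grip": 1}])

```text
clock: 6.22
ee_pos: [421.6, 196.5, 210.8]
tcp_rot: [0.165, 0.986, 0.0, 0.001]
wrist_force: [0.4, -0.2, 0.7]
opening: 0.778
gripper_force: 0.0
```

```bash
python3 -c "
from h import *
st();print(delta(561.8,-206.1,200))
s=snapshot('side');P,uv=cloud(s,np.ones((384,512),bool))
v=s['img'].max(2)[uv[:,1],uv[:,0]]
m=(np.hypot(P[:,0]-511,P[:,1]-209)<115)&(P[:,2]>70)&(P[:,2]<100)&(v<90);print(m.sum(),np.round(np.median(P[m],0),1),[np.round(x,1) for x in cv2.minAreaRect(P[m][:,:2].astype(np.float32))])
"
```

```text
t 6.22 p [421.6 196.5 210.8] yawY 71.0 F [ 0.4 -0.2  0.7] M [ 0.01 -0.02  0.01] open 73.1 gf 0.0 tilt [0.002 0.   ]
[-26.35 -33.52   1.11]
58 [419.  193.5  87.6] [array([418.8, 195.9]), array([14.1, 13.8]), np.float64(58.9)]
```

>>> play_rows(targets=[{"tx": -3.29, "ty": -4.19, "tz": 0, "turn": 0, "grip": 1}, {"tx": -3.29, "ty": -4.19, "tz": 0, "turn": 0, "grip": 1}, {"tx": -3.29, "ty": -4.19, "tz": 0, "turn": 0, "grip": 1}, {"tx": -3.29, "ty": -4.19, "tz": 0, "turn": 0, "grip": 1}, {"tx": -3.29, "ty": -4.19, "tz": 0, "turn": 0, "grip": 1}, {"tx": -3.29, "ty": -4.19, "tz": 0, "turn": 0, "grip": 1}, {"tx": -3.29, "ty": -4.19, "tz": 0, "turn": 0, "grip": 1}, {"tx": -3.29, "ty": -4.19, "tz": 0, "turn": 0, "grip": 1}])

```text
clock: 7.28
ee_pos: [560.9, -207.7, 207.8]
tcp_rot: [0.165, 0.986, 0.0, -0.0]
wrist_force: [0.5, -0.4, 0.3]
opening: 1.004
gripper_force: 0.0
```

>>> play_rows(targets=[{"tx": 0, "ty": 0, "tz": 0, "turn": 9.4, "grip": 1}, {"tx": 0, "ty": 0, "tz": 0, "turn": 9.4, "grip": 1}, {"tx": 0, "ty": 0, "tz": 0, "turn": 9.4, "grip": 1}, {"tx": 0, "ty": 0, "tz": 0, "turn": 9.4, "grip": 1}, {"tx": 0, "ty": 0, "tz": 0, "turn": 9.4, "grip": 1}, {"tx": 0, "ty": 0, "tz": 0, "turn": 9.4, "grip": 1}, {"tx": 0, "ty": 0, "tz": 0, "turn": 9.4, "grip": 1}, {"tx": 0, "ty": 0, "tz": 0, "turn": 0, "grip": 1}])

```text
clock: 8.28
ee_pos: [560.6, -205.9, 207.8]
tcp_rot: [0.673, 0.739, -0.0, -0.0]
wrist_force: [-0.4, -0.7, -0.1]
opening: 0.997
gripper_force: 0.0
```

```bash
python3 -c "
from h import *
st();print(delta(561.8,-206.1,56))"
```

```text
t 8.28 p [ 560.6 -205.9  207.8] yawY 5.3 F [-0.4 -0.7 -0.1] M [-0.04  0.05 -0.  ] open 93.7 gf 0.0 tilt [-0.001  0.   ]
[-0.03  0.14 15.18]
```

>>> play_rows(targets=[{"tx": 0, "ty": 0.1, "tz": 5, "turn": 0, "grip": 1}, {"tx": 0, "ty": 0, "tz": 5, "turn": 0, "grip": 1}, {"tx": 0, "ty": 0, "tz": 3, "turn": 0, "grip": 0.7}, {"tx": 0, "ty": 0, "tz": 2, "turn": 0, "grip": 0.4}, {"tx": 0, "ty": 0, "tz": 0.15, "turn": 0, "grip": 0.3}, {"tx": 0, "ty": 0, "tz": 0, "turn": 0, "grip": 0}, {"tx": 0, "ty": 0, "tz": 0, "turn": 0, "grip": 0}, {"tx": 0, "ty": 0, "tz": 0, "turn": 0, "grip": 0}], newtons=20)

```text
clock: 9.28
ee_pos: [562.6, -205.8, 57.9]
tcp_rot: [0.674, 0.739, 0.0, 0.001]
wrist_force: [-0.0, 0.3, -0.2]
opening: 0.397
gripper_force: 0.0
```

>>> play_rows(targets=[{"tx": 0, "ty": 0, "tz": 0, "turn": 0, "grip": 0}, {"tx": 0, "ty": 0, "tz": 0, "turn": 0, "grip": 0}, {"tx": 0, "ty": 0, "tz": 0, "turn": 0, "grip": 0}])

```text
clock: 9.65
ee_pos: [562.2, -205.5, 57.1]
tcp_rot: [0.674, 0.739, 0.0, 0.0]
wrist_force: [1.0, 0.1, 2.0]
opening: 0.146
gripper_force: 20.0
```

```bash
python3 -c "
from h import *
st()"
```

```text
t 9.65 p [ 562.2 -205.5   57.1] yawY 5.3 F [1.  0.1 2. ] M [-0.06  0.04 -0.01] open 13.8 gf 20.0 tilt [ 0. -0.]
```

>>> play_rows(targets=[{"tx": 0, "ty": 0, "tz": 0, "turn": 0, "grip": 0}, {"tx": 0, "ty": 0, "tz": -1, "turn": 0, "grip": 0}, {"tx": 0, "ty": 0, "tz": -2, "turn": 0, "grip": 0}, {"tx": 0, "ty": 0, "tz": -3, "turn": 0, "grip": 0}, {"tx": 0, "ty": 0, "tz": -3, "turn": 0, "grip": 0}, {"tx": 0, "ty": 0, "tz": -1, "turn": 0, "grip": 0}, {"tx": 0, "ty": 0, "tz": 0, "turn": 0, "grip": 0}], newtons=50)

```text
clock: 10.52
ee_pos: [562.1, -205.6, 157.3]
tcp_rot: [0.674, 0.739, 0.0, 0.0]
wrist_force: [-0.2, 0.1, -0.1]
opening: 0.145
gripper_force: 50.0
```

```bash
python3 -c "
from h import *
st();print(delta(549.5,39.3,157))"
```

```text
t 10.53 p [ 562.1 -205.6  157.3] yawY 5.2 F [-0.2  0.1 -0.1] M [-0.1   0.04 -0.03] open 13.7 gf 50.0 tilt [ 0.001 -0.   ]
[2.45e+01 9.90e-01 2.00e-02]
```

>>> play_rows(targets=[{"tx": 4, "ty": 0.16, "tz": 0, "turn": 0, "grip": 0}, {"tx": 4.1, "ty": 0.17, "tz": 0, "turn": 0, "grip": 0}, {"tx": 4.1, "ty": 0.17, "tz": 0, "turn": 0, "grip": 0}, {"tx": 4.1, "ty": 0.17, "tz": 0, "turn": 0, "grip": 0}, {"tx": 4.1, "ty": 0.16, "tz": 0, "turn": 0, "grip": 0}, {"tx": 4.1, "ty": 0.16, "tz": 0, "turn": -6.8, "grip": 0}, {"tx": 0, "ty": 0, "tz": 0, "turn": 0, "grip": 0}, {"tx": 0, "ty": 0, "tz": 0, "turn": 0, "grip": 0}])

```text
clock: 11.52
ee_pos: [548.9, 38.9, 155.9]
tcp_rot: [0.629, 0.777, -0.001, -0.001]
wrist_force: [-0.7, 1.0, 0.3]
opening: 0.144
gripper_force: 50.0
```

```bash
python3 - <<'E'
from h import *
st()
for n in("side","top"):
    s=snapshot(n);np.savez(n+"1.npz",**s)
    o=get_obs();c,r=proj(s,[[o["ee_pos"][0],o["ee_pos"][1],120],[0,0,0]])
    u,v=c.astype(int);print(n,u,v)
    w=s["img"][max(0,v-40):v+60,u-50:u+50];cv2.imwrite(f"pics/{n}1.png",cv2.resize(w,None,fx=4,fy=4,interpolation=3)[...,::-1])
a=cv2.imread("pics/side1.png");b=cv2.imread("pics/top1.png");cv2.imwrite("pics/pair1.png",np.hstack([a,b]))
E
```

```text
t 11.53 p [548.9  38.9 155.9] yawY 12.0 F [-0.7  1.   0.3] M [-0.05 -0.01 -0.01] open 13.6 gf 50.0 tilt [-0.002 -0.001]
side 256 151
top 227 189
```

View pics/pair1.png

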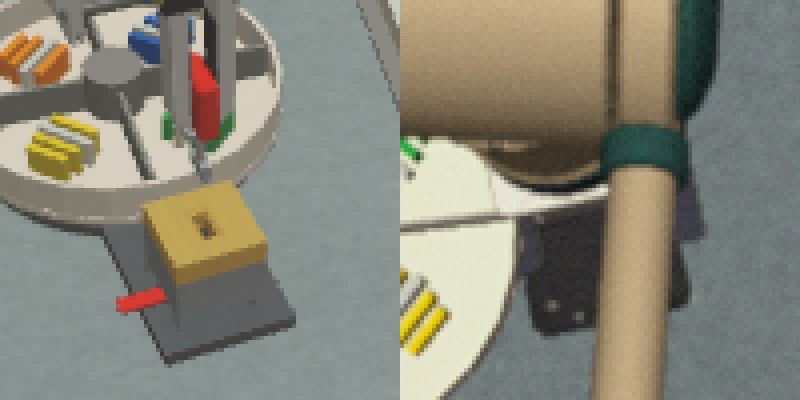

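The side view shows the key hanging over the lock, with the foot at crop (207,178) and the slot at (207,222). The arm hides the lock from the top camera. I'll check the key-to-slot offset within the side view alone.

```bash
python3 - <<'E'
from h import *
s=dict(np.load("side1.npz"));hsv=cv2.cvtColor(s["img"],cv2.COLOR_RGB2HSV).astype(int)
P,uv=cloud(s,np.ones((384,512),bool));h,sa,v=[hsv[uv[:,1],uv[:,0],i] for i in range(3)]
red=((h<6)|(h>174))&(sa>150)
m=red&(np.hypot(P[:,0]-549,P[:,1]-39)<40)&(P[:,2]>120)
Q=P[m];print(m.sum(),"z",np.percentile(Q[:,2],[1,50,99]))
a=np.radians(12);X=np.array([np.cos(a),np.sin(a)]);Y=np.array([-np.sin(a),np.cos(a)])
c=get_obs()["ee_pos"][:2]
for nm,M in(("bow",Q),):print(nm,"x",np.round(np.percentile((M[:,:2]-c)@X,[2,50,98]),1),"y",np.round(np.percentile((M[:,:2]-c)@Y,[2,10,50,90,98]),1))
m=(np.hypot(P[:,0]-549,P[:,1]-39)<45)&(abs(P[:,2]-70)<4)&(h>10)&(h<30)&(sa>100);L=P[m][:,:2]-c
print("lock",np.round(np.percentile(L@X,[1,99]),1),np.round(np.percentile(L@Y,[1,99]),1),[np.round(x,1) for x in cv2.minAreaRect(P[m][:,:2].astype(np.float32))])
# red bow front(-y) edge pixel columns & bit pixels vs prediction
bow=np.array([[x,y,z] for x in(-7,7) for y in(-18,18) for z in(-20,20)]);
C=np.array([c[0],c[1],171]);W=np.c_[bow[:,:1]*X+bow[:,1:2]*Y,bow[:,2]]+C
p=proj(s,W);mm=uv[red&(np.hypot(P[:,0]-549,P[:,1]-39)<40)&(P[:,2]>120)]
print("pred bow px",p.min(0),p.max(0),"obs",mm.min(0),mm.max(0))
L3=lambda x,y,z:np.r_[c+x*X+y*Y,z]
print("pred foot",proj(s,[L3(0,-10,111),L3(0,10,111)]),"pred slot ends",proj(s,[L3(0,-11,70),L3(0,11,70)]))
g=cv2.resize(s["img"][125:195,225:290],None,fx=9,fy=8.5,interpolation=0);cv2.imwrite("pics/z1.png",g[...,::-1])
E
```

```text
120 z [154.82267309 182.52500819 192.80126912]
bow x [-9.5 -3.2  3.6] y [-19.1 -17.5 -15.1   0.2   7.7]
lock [-30.9  27.8] [-29.2  30.4] [array([547.7,  38.3]), array([59.7, 61.3]), np.float64(12.5)]
pred bow px [250.59871059 122.73990668] [262.29786071 147.24748595] obs [254 125] [260 145]
pred foot [[258.43317669 157.08659381]
 [255.43011291 151.84107731]] pred slot ends [[258.81037246 169.58526689]
 [255.60785419 163.81849933]]
```

View pics/z1.png

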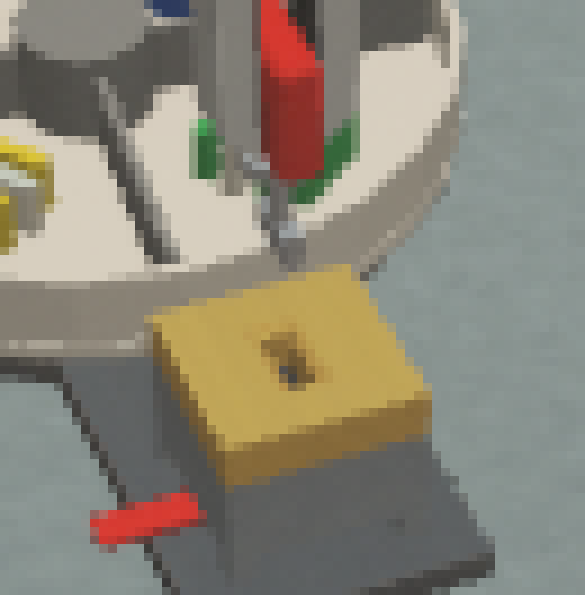

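The offsets are within about 1–2 mm, which the chamfer covers. I'll shift 0.8 mm along the slot and start down.

>>> play_rows(targets=[{"tx": 0.08, "ty": 0.03, "tz": 2, "turn": 0, "grip": 0}, {"tx": 0, "ty": 0, "tz": 1.5, "turn": 0, "grip": 0}, {"tx": 0, "ty": 0, "tz": 0.4, "turn": 0, "grip": 0}, {"tx": 0, "ty": 0, "tz": 0.3, "turn": 0, "grip": 0}, {"tx": 0, "ty": 0, "tz": 0.3, "turn": 0, "grip": 0}, {"tx": 0, "ty": 0, "tz": 0.2, "turn": 0, "grip": 0}])

```text
clock: 12.38
ee_pos: [549.9, 40.2, 110.2]
tcp_rot: [0.629, 0.777, 0.0, 0.0]
wrist_force: [0.4, -0.4, -0.0]
opening: 0.148
gripper_force: 50.0
```

```bash
python3 -c "
from h import *
st()"
```

```text
t 12.38 p [549.9  40.2 110.2] yawY 12.0 F [ 0.4 -0.4 -0. ] M [-0.06  0.08 -0.05] open 13.9 gf 50.0 tilt [0.001 0.   ]
```

>>> play_rows(targets=[{"tx": 0, "ty": 0, "tz": 0.3, "turn": 0, "grip": 0}, {"tx": 0, "ty": 0, "tz": 0.3, "turn": 0, "grip": 0}, {"tx": 0, "ty": 0, "tz": 0.3, "turn": 0, "grip": 0}], newtons=60)

```text
clock: 12.75
ee_pos: [549.7, 40.2, 100.8]
tcp_rot: [0.629, 0.777, 0.0, 0.0]
wrist_force: [0.4, 0.0, 0.1]
opening: 0.144
gripper_force: 60.0
```

```bash
python3 -c "
from h import *
st()"
```

```text
t 12.75 p [549.7  40.2 100.8] yawY 12.1 F [0.4 0.  0.1] M [-0.01  0.03 -0.01] open 13.5 gf 60.0 tilt [0. 0.]
```

Foot is 14 mm in with no load. I'll carry on past the pins towards TCP z of about 81.

>>> play_rows(targets=[{"tx": 0, "ty": 0, "tz": 0.4, "turn": 0, "grip": 0}, {"tx": 0, "ty": 0, "tz": 0.3, "turn": 0, "grip": 0}, {"tx": 0, "ty": 0, "tz": 0.2, "turn": 0, "grip": 0}, {"tx": 0, "ty": 0, "tz": 0.2, "turn": 0, "grip": 0}, {"tx": 0, "ty": 0, "tz": 0.2, "turn": 0, "grip": 0}])

```text
clock: 13.38
ee_pos: [550.1, 40.2, 88.3]
tcp_rot: [0.629, 0.777, 0.0, 0.0]
wrist_force: [-0.3, 0.4, 6.1]
opening: 0.147
gripper_force: 60.0
```

```bash
python3 -c "
from h import *
st()"
```

```text
t 13.38 p [550.1  40.2  88.3] yawY 12.0 F [-0.3  0.4  6.1] M [-0.04  0.09  0.02] open 13.9 gf 60.0 tilt [0.001 0.   ]
```

>>> play_rows(targets=[{"tx": 0, "ty": 0, "tz": 0.2, "turn": 0, "grip": 0}, {"tx": 0, "ty": 0, "tz": 0.2, "turn": 0, "grip": 0}, {"tx": 0, "ty": 0, "tz": 0.2, "turn": 0, "grip": 0}, {"tx": 0, "ty": 0, "tz": 0.15, "turn": 0, "grip": 0}, {"tx": 0, "ty": 0, "tz": 0, "turn": 0, "grip": 0}])

```text
clock: 14.0
ee_pos: [550.4, 40.1, 81.1]
tcp_rot: [0.629, 0.777, 0.001, 0.001]
wrist_force: [0.7, 1.2, 5.5]
opening: 0.145
gripper_force: 60.0
```

```bash
python3 -c "
from h import *
st()"
```

```text
t 14.0 p [550.4  40.1  81.1] yawY 12.0 F [0.7 1.2 5.5] M [ 0.    0.01 -0.05] open 13.6 gf 60.0 tilt [ 0.002 -0.   ]
```

>>> play_rows(targets=[{"tx": 0, "ty": 0, "tz": 0.1, "turn": 0, "grip": 0}, {"tx": 0, "ty": 0, "tz": 0.1, "turn": 0, "grip": 0}, {"tx": 0, "ty": 0, "tz": 0, "turn": 0, "grip": 0}])

```text
clock: 14.38
ee_pos: [550.4, 40.2, 81.0]
tcp_rot: [0.629, 0.777, 0.001, 0.001]
wrist_force: [-3.1, 0.4, 19.3]
opening: 0.146
gripper_force: 60.0
```

```bash
python3 -c "
from h import *
st()"
```

```text
t 14.38 p [550.4  40.2  81. ] yawY 12.1 F [-3.1  0.4 19.3] M [-0.01  0.62 -0.05] open 13.7 gf 60.0 tilt [ 0.003 -0.   ]
```

Seated: z holds at 81.0 while the force rises to 19 N. Next I turn clockwise, which is a positive tool turn.

>>> play_rows(targets=[{"tx": 0, "ty": 0, "tz": -0.1, "turn": 5, "grip": 0}, {"tx": 0, "ty": 0, "tz": 0, "turn": 8, "grip": 0}, {"tx": 0, "ty": 0, "tz": 0, "turn": 9, "grip": 0}, {"tx": 0, "ty": 0, "tz": 0, "turn": 9, "grip": 0}, {"tx": 0, "ty": 0, "tz": 0, "turn": 9, "grip": 0}, {"tx": 0, "ty": 0, "tz": 0, "turn": 0, "grip": 0}])

```text
clock: 15.12
ee_pos: [550.5, 40.1, 81.1]
tcp_rot: [0.857, 0.515, 0.001, 0.001]
wrist_force: [-1.1, 0.9, 9.9]
opening: 0.145
gripper_force: 60.0
```

```bash
python3 -c "
from h import *
st()"
```

```text
t 15.12 p [550.5  40.1  81.1] yawY -28.0 F [-1.1  0.9  9.9] M [-0.04  0.37  0.01] open 13.6 gf 60.0 tilt [ 0.003 -0.   ]
```

>>> play_rows(targets=[{"tx": 0, "ty": 0, "tz": 0, "turn": 9, "grip": 0}, {"tx": 0, "ty": 0, "tz": 0, "turn": 9, "grip": 0}, {"tx": 0, "ty": 0, "tz": 0, "turn": 9, "grip": 0}, {"tx": 0, "ty": 0, "tz": 0, "turn": 9, "grip": 0}, {"tx": 0, "ty": 0, "tz": 0, "turn": 9, "grip": 0}, {"tx": 0, "ty": 0, "tz": 0, "turn": 3, "grip": 0}, {"tx": 0, "ty": 0, "tz": 0, "turn": 2, "grip": 0}, {"tx": 0, "ty": 0, "tz": 0, "turn": 0, "grip": 0}])

```text
clock: 16.12
ee_pos: [550.8, 39.8, 81.0]
tcp_rot: [0.994, 0.105, 0.001, 0.001]
wrist_force: [0.7, -0.2, 10.5]
opening: 0.147
gripper_force: 60.0
```

```bash
python3 -c "
from h import *
st()"
```

```text
t 16.12 p [550.8  39.8  81. ] yawY -77.9 F [ 0.7 -0.2 10.5] M [-0.12  0.29  0.17] open 13.8 gf 60.0 tilt [ 0.003 -0.001]
```

>>> play_rows(targets=[{"tx": 0, "ty": 0, "tz": 0, "turn": 2, "grip": 0}, {"tx": 0, "ty": 0, "tz": 0, "turn": 1.5, "grip": 0}, {"tx": 0, "ty": 0, "tz": 0, "turn": 0, "grip": 0}])

```text
clock: 16.5
ee_pos: [550.8, 39.8, 81.0]
tcp_rot: [0.997, 0.075, 0.001, 0.001]
wrist_force: [-1.2, -0.4, 9.6]
opening: 0.145
gripper_force: 60.0
```

```bash
python3 - <<'E'
from h import *
st();print(np.round(get_obs()["joint_positions"],2))
s=snapshot("side");t=snapshot("top")
a=cv2.resize(s["img"][110:210,180:290],(400,400),interpolation=3);b=cv2.resize(t["img"][150:270,100:260],(400,400),interpolation=3)
cv2.imwrite("pics/pair2.png",np.hstack([a,b])[...,::-1])
E
```

```text
t 16.5 p [550.8  39.8  81. ] yawY -81.4 F [-1.2 -0.4  9.6] M [-0.1   0.27  0.33] open 13.7 gf 60.0 tilt [ 0.003 -0.001]
[-0.05  0.34  1.74 -0.    1.05  1.37]
```

View pics/pair2.png

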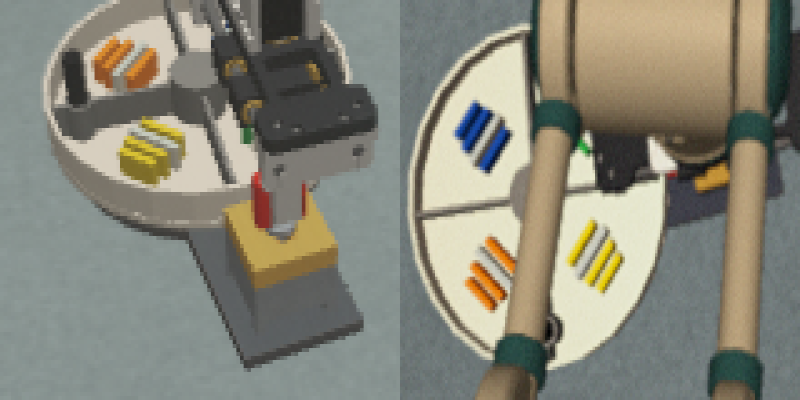

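The side view shows the collar down on the brass face at (283,230). The red tongue has swung out of sight, the post is at (75,78), and the drum hasn't moved since the stop. The moment is rising against the stop, so I'll add a little more hold.

>>> play_rows(targets=[{"tx": 0, "ty": 0, "tz": 0, "turn": 1.5, "grip": 0}, {"tx": 0, "ty": 0, "tz": 0, "turn": 0, "grip": 0}, {"tx": 0, "ty": 0, "tz": 0, "turn": 0, "grip": 0}, {"tx": 0, "ty": 0, "tz": 0, "turn": 0, "grip": 0}])

```text
clock: 17.1
ee_pos: [550.8, 39.8, 81.1]
tcp_rot: [0.998, 0.063, 0.001, 0.001]
wrist_force: [-0.1, -0.8, 9.8]
opening: 0.149
gripper_force: 60.1
```

```bash
python3 - <<'E'
from h import *
st()
s=snapshot("side");P,uv=cloud(s,np.ones((384,512),bool))
v=s['img'].max(2)[uv[:,1],uv[:,0]]
m=(np.hypot(P[:,0]-419,P[:,1]-195)<25)&(P[:,2]>70)&(P[:,2]<100)&(v<90);print(m.sum(),np.round(np.median(P[m],0),1))
E
```

```text
t 17.1 p [550.8  39.8  81.1] yawY -82.8 F [-0.1 -0.8  9.8] M [-0.12  0.28  0.53] open 14.0 gf 60.1 tilt [ 0.003 -0.001]
56 [418.6 193.6  87.9]
```

```bash
python3 -c "
from cell import *
print(job_done())"
```

```text
the job is handed in; nothing more can be done
None
```

I handed the job in after about 17 s of robot time: the carousel was swung anticlockwise to its stop, and the red key is fully home and still gripped, held a quarter turn clockwise against the stop.

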